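# Fit the centrifuge rotor

## Robot

A 6-joint arm with a two-finger parallel gripper is mounted at the origin on the work surface. World frame = base frame: x ahead of the robot, y to its left, z up, the work surface at z = 0. Lengths are in mm, angles in rad, forces in N, time in s.
With the tool pointing down it reaches from about 300 to 775 mm from the base axis. Payload 14.6 kg.
Tool frame: the origin (TCP) lies at the very end of the fingers, on their centre line; the grasp point (between the pads) lies 19 mm behind it; z points along the fingers, y is the line along which they close (so a half turn about z gives the same grasp; the last joint's range is limited). The gripper opens to 85 mm and grips with 20 to 120 N. Pads are 22 mm wide; open, the fingers measure 114 mm over their backs; the gripper's body (76 mm by 85 mm) begins 54 mm behind the grasp point. The pads swing forward as they close: fully open they stand 13 mm farther back than shut.
Start: joints at [1.038, 0.3, 1.521, -0, 1.321, -0.067], TCP at [247.022, 491.396, 231.281] pointing down, gripper open.
Joint ranges: [-3.03, 3.03], [-0.79, 2.21], [0.23, 2.52], [-1.04, 4.18], [0, 3.07], [-2.55, 2.55]. Speed limits (rad/s): [2.22, 2.22, 2.57, 3.14, 3.14, 3.14].

## Interface

Orientations are given as a unit quaternion [w, x, y, z].
In Python, from rig import r gives the robot as it stands. The module is installed in compiled form; this text tells all that it offers.
- The arm moves only by the shell command python3 -m pendant 'ROWS' [FORCE]. ROWS is JSON, a list of rows, each an object with "translation": the shift along the tool's x, y, z in cm, a list of three; "angular": the turn, a rotation vector about the tool's x, y, z in rad, a list of three; "grip": the opening, from 0 (shut) to 1 (fully open). A call has 1 to 8 rows; each row is the pose to reach, as a shift and turn from the pose commanded when the call began, along the tool's axes at that moment; what a row does not reach only later rows make up. A row lasts 1/10 s, in which the tool goes at most 50 mm and 8.59 degrees, less where a joint would pass 70% of its speed; a pose out of reach is approached as far as the arm can. A call with a gripper value outside its range is refused whole. The fingers move at their own pace and stop on an object; FORCE is the grip in N (left out, the last holds). Time passes only in rows, so rows that repeat a pose let the fingers close. It gives the time, the measured TCP pose, the force, the opening and the grip force at its end, in the units of the state.
- r.sense(): the state, without advancing time (a new reading comes with each control period).
- r.grab_frame(name): name is "side" or "top" or "wrist"; returns a dict with "pixels" (384x512x3 uint8, blue, green, red), "depth" (384x512 float32, mm along the optical axis (not along the pixel's ray), 0 where there is no reading), "mtx" (3x3 intrinsics, pixels), "k1" (the pictures are not rectified: a ray, as slopes to the right and down, at radius r is drawn at 1 + k1 r^2 times it, then the intrinsics apply), "extrinsics" (4x4, takes a point from camera to world coordinates); the wrist camera has in their place "hand_eye" (4x4, takes a point from camera to tool coordinates, whose origin is the TCP and whose axes are the flange's). Camera axes: x right, y down, z forward; pixel columns grow to the right and rows downward; lengths in mm; the calibration is good to about 2 mm. A picture is of the moment at which its call begins: read the wrist's pose just before it.
- r.sign_off(): hands the job in; it is judged then, once.
The state is a dict: "t": time; "q": joint angles; "qd": joint speeds; "effort": joint torques, N m; "ee_pos": TCP position; "eef_rot": TCP orientation; "ft_force": force on the tool from outside, world axes, zero at the start; "torque": the same for the moment, N m; "finger_gap": finger opening in mm; "finger_force": force on a finger pad.
Only numpy, scipy, OpenCV 4.12 (cv2) and the standard library are available. Lean on these libraries where they do the work, as an engineer would, in place of code of your own. Each camera call takes 0.05 s, during which the arm holds its last target. There are 200 camera calls.

## Task

Lift the rotor off its stand by the blue knob and set it on the drive of the small bench centrifuge; under light pressure turn it until its key drops into the drive, stopping as soon as it does so that the drive is not wrenched round, and leave it fully home. Then push the red latch all the way in over the rotor's rim and let go. Press gently throughout and leave the other things on the bench where they are.

Things in the scene. Friction and masses are not known exactly. Their poses are not given: they have to be found in the camera images.
- rotor: The rotor (0.2 to 0.35 kg): aluminium disc 110 mm across, 8 mm thick, seven black wells and one red, upright round blue knob 26 mm across and 36 mm tall at its centre. Origin: centre of the disc's underside, z up. Below it is the key: a cross of two bars along the rotor's x and y, each 30 mm long, 5 mm wide and reaching 9 mm below the disc. It starts on its stand, turned any way.
- rotor_knob (a point): Point to grip: middle of the blue knob, on the rotor's axis, 22 mm above the disc's top face, 30 mm above its underside, 14 mm below the knob's top.
- stand_top (a point): Centre of the top rim of the rotor's stand, a grey plastic collar 80 mm across and 30 mm high, fixed; the disc's underside lies on this rim and the key hangs inside.
- spinner: Centrifuge: cream box 200 x 200 mm on a teal foot, fixed, open on top, walls 86 mm high. Origin: centre of its underside; x from its front (display, latch) to its back, z up. In its middle a steel collar 84 mm across, 80 mm high: the seat, round the brass drive. On rubber: it gives 3 mm, from 7 N, 6 N more per mm. More than 30 N between rotor and centrifuge does damage.
- drive_axis (a point): Centre of the seat, on the drive axis, 80 mm above the bench: the disc's underside lies here when the rotor is fully home, with the middle of the knob 30 mm above. Axes as the centrifuge's. Until the key fits, it rides on top of the drive and the disc stands 8 mm too high.
- drive_top (a point): Centre of the top of the brass drive, 79 mm above the bench as it starts: four blocks, 31 mm over all, with a cross groove 8 mm wide and 11 mm deep between them, at an unknown angle (not that of this point's axes): the key fits every 90 degrees, to about 5 degrees. Sprung: it yields down 9 mm, from 5 N, 0.7 N more per mm, lifts an unkeyed rotor again, and springs up round the key, its push gone, when they meet.
- drive_brake (a joint): Angle (rad) by which the drive has been wrenched round against its brake, 0 at the start, counterclockwise from above positive. The brake holds about 0.25 N m, more than the rub of the key under light pressure, but gives way if the rotor is turned on after the key has dropped in. More than 0.25 rad either way does damage.
- latch (a joint): Travel (m) of the red latch at the centrifuge's front: 0 open, 0.024 fully in over the rotor's rim. It slides along the centrifuge's +x (front to back) with about 1.5 N and stays where it is left. Its plate runs 2 mm above the disc of a rotor that is home and strikes the rim of one that is not.
- latch_knob (a point): Middle of the latch's upright red grip, 12 mm along the centrifuge's x, 24 mm wide across it, 28 mm tall. The point is 15 mm above the top of the latch's plate, 13 mm below the grip's top, 111 mm above the bench; with the latch open it is 86.5 mm in front of the drive axis. Axes as the centrifuge's.
- slide_box_mid (a point): Bystander: middle of a closed wooden slide box, 80 x 180 x 37 mm.
- oil_bottle_mid (a point): Bystander: middle of a small amber bottle, 28 mm across, 65 mm high.
- stain_jar_mid (a point): Bystander: middle of a glass jar with a blue cap, 60 mm across, 80 mm high.
- tube_rack_mid (a point): Bystander: middle of a yellow tube rack, 80 x 170 x 45 mm with tubes standing 10 mm above it.
- mouse_mid (a point): Bystander: middle of a black computer mouse, 105 x 60 x 32 mm.
- beaker_mid (a point): Bystander: middle of an open glass beaker, 70 mm across, 90 mm high.
Not all that is in view belongs to the job. Of the things that look like the rotor, the smallest one is meant.

How it is judged (in metres and radians):
On the way, in this order (a step that is already met when the one before it is completed fails the run):
1. the rotor is lifted clear of its stand (its knob point more than 80 mm above the stand's rim) (z of rotor_knob in the frame of stand_top above 0.08 m), for 0.1 s.
2. the rotor is fully home on the drive and let go, with the latch still open (z of rotor_knob in the frame of drive_axis between 0.0275 and 0.0325 m and horizontal distance between rotor_knob and drive_axis below 0.004 m and angle between rotor_knob's own z axis and vertical below 0.05 rad and contact force between the fingers and rotor below 0.3 N and value of joint latch below 0.008 m), for 0.3 s.
At the end, for the whole second after the job is handed in: The rotor is fully home (knob point 27.5 to 32.5 mm above the seat point, within 4 mm of the drive axis, tilted less than 0.05 rad), at rest, and the latch is in by more than 19 mm (z of rotor_knob in the frame of drive_axis between 0.0275 and 0.0325 m and horizontal distance between rotor_knob and drive_axis below 0.004 m and angle between rotor_knob's own z axis and vertical below 0.05 rad and value of joint latch above 0.019 m and linear speed of rotor below 0.02 m/s); the robot touches nothing.
It fails at once if more than 30 N between rotor and centrifuge (contact force between rotor and spinner above 30 N).
It fails at once if the drive is wrenched round by more than 0.25 rad (value of joint drive_brake above 0.25 rad or value of joint drive_brake below -0.25 rad).
It fails at once if a bystander is moved by more than 20 mm (distance of any of slide_box_mid, oil_bottle_mid, stain_jar_mid, tube_rack_mid, mouse_mid, beaker_mid from where it was at the start of the episode above 0.02 m).
It also fails if it takes over 72 s, if anything falls off the work surface, if the arm or the gripper's body presses on something with over 40 N, if the wrist force passes 120 N, or if a joint passes its speed limit or range.

## Working session

There is one attempt and no reset: what is moved stays moved. The work goes in short steps, Python scripts to look and compute and a shell command to move; the robot and the scene stay as the last step left them, time stands still between calls to the robot, and variables do not carry over. Pictures are saved under pics/ and viewed, at most 10 in all, crops included, and the job is handed in when it is done.

```bash
mkdir -p pics
python3 - <<'E'
from rig import r
import cv2,numpy as np,pickle
s=r.sense();print({k:np.round(v,3).tolist() for k,v in s.items()})
F={}
for n in("side","top"):
    f=r.grab_frame(n);F[n]=f;print(n,f['mtx'].round(1).tolist(),f['k1'],np.round(f['extrinsics'],3).tolist())
pickle.dump(F,open('f0.pkl','wb'))
cv2.imwrite('pics/top0.png',cv2.resize(F['top']['pixels'],(800,600)))
cv2.imwrite('pics/side0.png',cv2.resize(F['side']['pixels'],(800,600)))
E
```

```text
{'t': 0.0, 'q': [1.038, 0.3, 1.522, -0.0, 1.321, -0.067], 'qd': [-0.001, 0.0, 0.0, -0.0, 0.001, 0.001], 'effort': [-0.002, -54.353, -36.178, -0.0, 0.004, 0.0], 'ee_pos': [246.908, 491.211, 230.723], 'eef_rot': [-0.0, 0.231, 0.973, -0.001], 'ft_force': [0.479, 0.604, 0.207], 'torque': [0.018, 0.015, -0.028], 'finger_force': 0.0, 'finger_gap': 85.444}
side [[476.3, 0.0, 256.2], [0.0, 476.3, 185.9], [0.0, 0.0, 1.0]] 0.03747597969998333 [[0.847, -0.332, 0.415, -16.133], [-0.532, -0.515, 0.672, -844.815], [-0.009, -0.79, -0.613, 929.919], [0.0, 0.0, 0.0, 1.0]]
top [[369.0, 0.0, 254.2], [0.0, 369.0, 197.0], [0.0, 0.0, 1.0]] -0.041659090071847274 [[-0.007, -0.991, 0.134, 427.676], [-1.0, 0.008, 0.005, 97.762], [-0.006, -0.134, -0.991, 1062.338], [0.0, 0.0, 0.0, 1.0]]
```

View pics/top0.png

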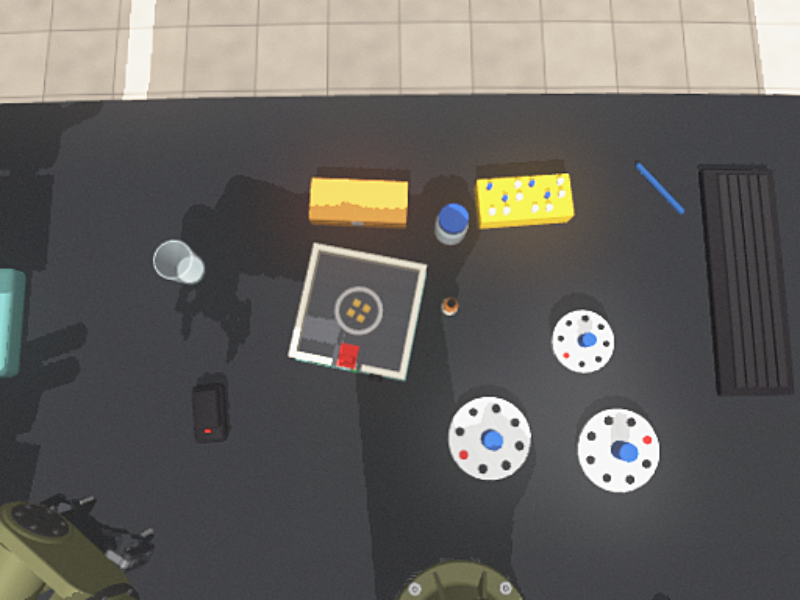

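View pics/side0.png

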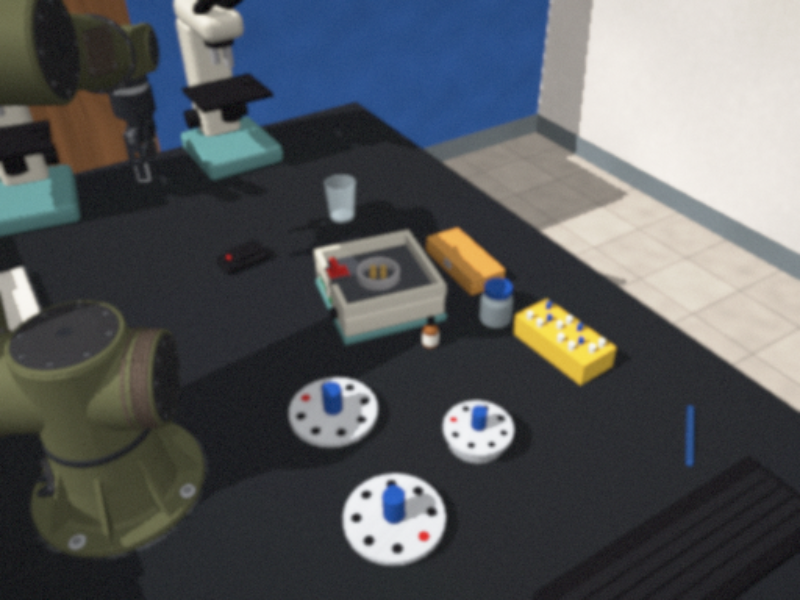

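The top view shows three rotor lookalikes at (490,438), (619,450) and (583,341). The last is clearly the smallest, so it is the one meant. The centrifuge seat is at (358,310) with four brass blocks, and the red latch grip is at (348,355).

```bash
cat > h.py <<'E'
import numpy as np,cv2
from scipy.spatial.transform import Rotation as R
def ray(f,px,E=None):
    E=f['extrinsics'] if E is None else E
    K=f['mtx'];d=(np.asarray(px,float)-[K[0,2],K[1,2]])/[K[0,0],K[1,1]]
    u=d.copy()
    for _ in range(10): u=d/(1+f['k1']*(u**2).sum(-1,keepdims=True))
    v=np.concatenate([u,np.ones(u.shape[:-1]+(1,))],-1)@E[:3,:3].T
    return E[:3,3],v
def plane(f,px,z,E=None):
    o,v=ray(f,px,E);return o+v*((z-o[2])/v[...,2:3])
def mask(im,lo,hi): return cv2.inRange(cv2.cvtColor(im,cv2.COLOR_BGR2HSV),lo,hi)
def blobs(m,a=4):
    n,l,s,c=cv2.connectedComponentsWithStats(m)
    return [(c[i],s[i,4],l==i) for i in range(1,n) if s[i,4]>=a]
def wristE(s,f):
    T=np.eye(4);q=s['eef_rot'];T[:3,:3]=R.from_quat([q[1],q[2],q[3],q[0]]).as_matrix();T[:3,3]=s['ee_pos'];return T@f['hand_eye']
E
python3 - <<'E'
import pickle;from h import *
F=pickle.load(open('f0.pkl','rb'));f=F['top'];im=f['pixels']
# discs
m=mask(im,(0,0,140),(180,60,255))
for c,a,l in blobs(m,400):
    ct=max(cv2.findContours(l.astype('uint8'),0,1)[0],key=cv2.contourArea)[:,0]
    P=plane(f,ct,38)[:,:2].astype('f4');(cx,cy),rad=cv2.minEnclosingCircle(P);print('white',c.round(1),a,cx,cy,2*rad)
for c,a,l in blobs(mask(im,(100,120,90),(125,255,255)),20): print('blue',c.round(1),a,plane(f,c,72).round(1))
for c,a,l in blobs(mask(im,(12,90,90),(28,255,255)),4):
    if a<60: print('brass',c.round(1),a,plane(f,c,79).round(1))
for c,a,l in blobs(mask(im,(0,150,100),(8,255,255)),4)+blobs(mask(im,(172,150,100),(180,255,255)),4): print('red',c.round(1),a,plane(f,c,105).round(1))
# depth check
for p in((373,218),(358,218),(229,199),(222,228)):print(p,f['depth'][p[1],p[0]])
z=np.concatenate([cv2.resize(im[190:245,345:405],(400,367),interpolation=2),cv2.resize(im[150:250,180:280],(367,367),interpolation=2)],1)
cv2.imwrite('pics/crop1.png',z)
E
```

```text
white [251.6  30.3] 31494 1180.038818359375 98.49456787109375 1602.395263671875
white [116.4 167.4] 464 653.5380249023438 503.4045715332031 99.26885986328125
white [229.1 196.8] 1246 564.344970703125 175.08282470703125 295.209716796875
white [372.5 218.3] 1081 504.55950927734375 -226.25753784179688 114.22218322753906
white [312.7 279.9] 1873 337.4406433105469 -54.82304763793945 144.3306427001953
white [395. 288.] 1832 313.6829833984375 -280.27642822265625 145.0719757080078
blue [421.9 120. ] 185 [ 776.4 -369.7   72. ]
blue [290.  139.1] 285 [723.    2.7  72. ]
blue [375.9 217.3] 74 [ 504.2 -224.7   72. ]
blue [315.  281.6] 123 [336.  -55.6  72. ]
blue [401.  289.1] 126 [ 313.7 -282.5   72. ]
brass [356.5 112.2] 17 [ 797.3 -183.7   79. ]
brass [363.6 114.6] 7 [ 790.2 -203.3   79. ]
brass [357.8 120.7] 13 [ 772.5 -186.3   79. ]
brass [365.  120.5] 6 [ 773.  -206.3   79. ]
brass [331.7 121.9] 9 [ 769.4 -113.3   79. ]
brass [348.8 122. ] 13 [ 768.9 -161.1   79. ]
brass [322.6 123.4] 13 [765.3 -88.   79. ]
brass [323.2 129.8] 13 [746.9 -89.1  79. ]
brass [349.8 128.5] 13 [ 750.2 -163.    79. ]
brass [341.2 129.9] 10 [ 746.2 -138.8   79. ]
brass [314.5 131.5] 8 [742.1 -64.7  79. ]
brass [228.1 193.6] 23 [570.9 173.3  79. ]
brass [288.  195.1] 51 [565.5  12.1  79. ]
brass [234.1 197.2] 21 [560.9 156.9  79. ]
brass [224.3 199.7] 23 [554.3 183.5  79. ]
brass [230.4 203.5] 23 [544. 167.  79.]
red [222.4 227. ] 162 [479.6 185.8 105. ]
red [362. 227.] 9 [ 476.7 -176.3  105. ]
red [132.6 275.3] 9 [357.1 416.5 105. ]
red [414. 281.] 21 [ 337.3 -304.5  105. ]
red [296.2 290.8] 20 [316.6  -2.1 105. ]
(373, 218) 986.8679
(358, 218) 1021.15894
(229, 199) 1004.42444
(222, 228) 938.6717
```

View pics/crop1.png

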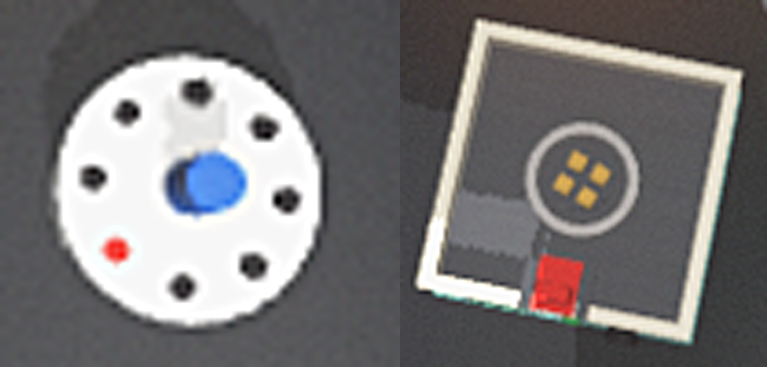

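The crop confirms the choice: the small disc measures about 112 mm and has one red well at lower left. The drive blocks are clearly visible, so the groove lies at about 58° mod 90°. Next I look at the drive with the wrist camera, then at the rotor with the same tool yaw so that calibration bias cancels.

```bash
cat >> h.py <<'E'
def go(x,y,z,yaw):
    "tool-frame shift (cm) and rotvec to put TCP at x,y,z, tool down, tool-x at yaw deg"
    from rig import r
    s=r.sense();q=s['eef_rot'];A=R.from_quat([q[1],q[2],q[3],q[0]])
    B=R.from_euler('z',yaw,degrees=True)*R.from_euler('x',180,degrees=True)
    d=A.inv().apply(np.array([x,y,z])-s['ee_pos'])/10;w=(A.inv()*B).as_rotvec()
    print('move',d.round(2).tolist(),w.round(4).tolist(),'rows',np.linalg.norm(d)/5,np.degrees(np.linalg.norm(w))/8.59)
E
python3 -c "
from h import *
go(557,170,290,100)"
```

```text
move [-42.13, -14.78, -5.91] [-0.001, 0.0004, 0.9304] rows 9.007695365198597 6.206096050360336
```

```bash
python3 -m pendant '[{"translation":[-4.2,-1.5,-5.9],"angular":[0,0,0.1],"grip":1},{"translation":[-9,-3,-5.9],"angular":[0,0,0.25],"grip":1},{"translation":[-14,-5,-5.9],"angular":[0,0,0.4],"grip":1},{"translation":[-19,-6.5,-5.9],"angular":[0,0,0.55],"grip":1},{"translation":[-24,-8,-5.9],"angular":[0,0,0.7],"grip":1},{"translation":[-28.5,-10,-5.9],"angular":[0,0,0.83],"grip":1},{"translation":[-33,-11.5,-5.9],"angular":[0,0,0.93],"grip":1},{"translation":[-37.5,-13,-5.9],"angular":[0,0,0.93],"grip":1}]' && python3 -m pendant '[{"translation":[-4.6,-1.8,0],"angular":[0,0,0],"grip":1},{"translation":[-4.6,-1.8,0],"angular":[0,0,0],"grip":1},{"translation":[-4.6,-1.8,0],"angular":[0,0,0],"grip":1}]'
python3 -c "
from h import *
go(557,170,290,100)"
```

```text
t: 0.9
ee_pos: [511.3, 218.6, 290.2]
eef_rot: [-0.0, 0.644, 0.765, -0.0]
ft_force: [-0.0, 0.1, 0.2]
finger_gap: 85.6
finger_force: 0.0
t: 1.2
ee_pos: [500.7, 171.2, 290.2]
eef_rot: [-0.0, 0.643, 0.766, -0.0]
ft_force: [0.1, 0.1, 0.5]
finger_gap: 85.3
finger_force: 0.0
move [-1.09, 5.53, 0.02] [-0.0002, -0.0001, -0.0014] rows 1.12719892683399 0.009516563938123734
```

```bash
python3 -m pendant '[{"translation":[-0.8,4.0,0],"angular":[0,0,0],"grip":1},{"translation":[-1.1,5.5,0],"angular":[0,0,0],"grip":1},{"translation":[-1.1,5.5,0],"angular":[0,0,0],"grip":1},{"translation":[-1.1,5.5,0],"angular":[0,0,0],"grip":1},{"translation":[-1.1,5.5,0],"angular":[0,0,0],"grip":1}]'
python3 - <<'E'
from rig import r
from h import *;import pickle
s=r.sense();f=r.grab_frame('wrist');pickle.dump((s,f),open('w1.pkl','wb'));print(np.round(f['hand_eye'],2).tolist(),f['mtx'][0,0],s['ee_pos'])
E_=wristE(s,f);im=f['pixels'];cv2.imwrite('pics/w1.png',im)
for c,a,l in blobs(mask(im,(10,80,80),(30,255,255)),30): print('brass',c.round(1),a,plane(f,c,79,E_).round(1),f['depth'][int(c[1]),int(c[0])])
for c,a,l in blobs(mask(im,(0,150,60),(8,255,255))|mask(im,(172,150,60),(180,255,255)),50): print('red',c.round(1),a,plane(f,c,124,E_).round(1))
E
```

```text
t: 1.7
ee_pos: [556.0, 171.5, 290.4]
eef_rot: [-0.0, 0.642, 0.767, 0.0]
ft_force: [0.3, 0.0, 0.1]
finger_gap: 85.0
finger_force: 0.0
[[-0.0, -0.94, -0.33, 84.31], [1.0, 0.0, -0.0, -0.11], [0.0, -0.33, 0.94, -142.39], [0.0, 0.0, 0.0, 1.0]] 264.79256637184045 [555.99351536 171.45077727 290.40449794]
brass [388.4 173.8] 6754 [739.1 191.2  79. ] 408.49722
brass [256.7 155.4] 93 [555.2 184.6  79. ] 357.23047
brass [267.4 164.5] 90 [571.8 174.7  79. ] 361.91946
brass [247.5 165.9] 93 [545.4 168.   79. ] 362.74768
brass [258.1 174.7] 88 [561.9 158.4  79. ] 367.0712
brass [248.5 250.5] 145 [569.   37.4  79. ] 445.01913
brass [323.9 317. ] 1261 [716.3 -68.   79. ] 492.61795
red [198.3 145.9] 787 [484.4 192.6 124. ]
red [ 96.3 233.8] 52 [364.9  54.6 124. ]
```

View pics/w1.png

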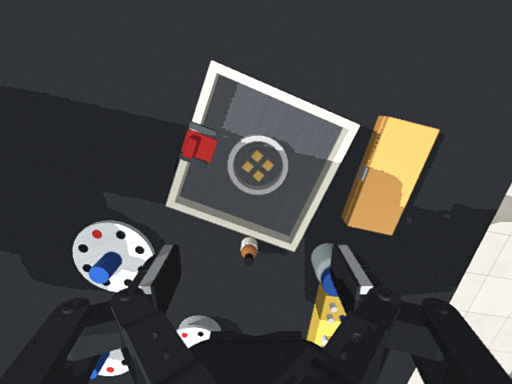

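The wrist view puts the brass blocks at (247–267, 155–175), so the drive centre is (558.6, 171.4). The top view gave (557.5, 170.2), so they agree to about 1.5 mm. The groove is at 59° mod 90°. Now to the rotor.

```bash
python3 -c "
from h import *
go(505,-225.5,250,100)"
```

```text
move [-38.18, -11.97, 4.05] [0.0003, -0.0001, 0.0014] rows 8.04281214920238 0.00950101696988531
```

```bash
python3 -m pendant '[{"translation":[-4.7,-1.5,0.5],"angular":[0,0,0],"grip":1},{"translation":[-9.4,-3,1],"angular":[0,0,0],"grip":1},{"translation":[-14.1,-4.5,1.5],"angular":[0,0,0],"grip":1},{"translation":[-18.8,-6,2],"angular":[0,0,0],"grip":1},{"translation":[-23.5,-7.5,2.5],"angular":[0,0,0],"grip":1},{"translation":[-28.2,-9,3],"angular":[0,0,0],"grip":1},{"translation":[-33,-10.5,3.5],"angular":[0,0,0],"grip":1},{"translation":[-37.3,-11.8,4.05],"angular":[0,0,0],"grip":1}]'
python3 -c "
from h import *
go(505,-225.5,250,100)"
```

```text
t: 2.55
ee_pos: [504.6, -218.8, 250.3]
eef_rot: [0.001, 0.643, 0.766, 0.0]
ft_force: [0.9, 0.1, 0.1]
finger_gap: 85.4
finger_force: 0.0
move [-0.67, -0.07, 0.03] [0.0009, 0.0007, 0.0005] rows 0.13408081853457082 0.008284638584150418
```

```bash
python3 -m pendant '[{"translation":[-0.6,-0.1,0],"angular":[0,0,0],"grip":1},{"translation":[-0.6,-0.1,0],"angular":[0,0,0],"grip":1},{"translation":[-0.6,-0.1,0],"angular":[0,0,0],"grip":1}]'
python3 - <<'E'
from rig import r
from h import *;import pickle
s=r.sense();f=r.grab_frame('wrist');pickle.dump((s,f),open('w2.pkl','wb'));print(s['ee_pos'])
E_=wristE(s,f);im=f['pixels'];cv2.imwrite('pics/w2.png',im)
m=mask(im,(0,0,130),(180,60,255))
for c,a,l in blobs(m,500):
    ct=max(cv2.findContours(l.astype('uint8'),0,1)[0],key=cv2.contourArea)[:,0]
    P=plane(f,ct,38,E_)[:,:2].astype('f4');(cx,cy),rad=cv2.minEnclosingCircle(P);e=cv2.fitEllipse(P);print('white',c.round(1),a,cx,cy,2*rad,e)
for c,a,l in blobs(mask(im,(100,120,60),(125,255,255)),50): print('blue',c.round(1),a,plane(f,c,72,E_).round(1))
for c,a,l in blobs(mask(im,(0,150,60),(8,255,255))|mask(im,(172,150,60),(180,255,255)),20): print('red',c.round(1),a,plane(f,c,38,E_).round(1))
E
```

```text
t: 2.85
ee_pos: [505.6, -222.1, 250.2]
eef_rot: [0.0, 0.642, 0.766, 0.0]
ft_force: [-1.1, -0.4, 0.3]
finger_gap: 85.3
finger_force: 0.0
[ 505.62767286 -222.14347717  250.15207413]
white [143.5  31.3] 5527 342.8005065917969 -61.86412048339844 138.04354858398438 ((347.9008483886719, -87.97952270507812), (77.22767639160156, 147.15652465820312), 99.61079406738281)
white [254.5 165.8] 4069 505.28497314453125 -227.4064178466797 110.78882598876953 ((505.32269287109375, -227.3989715576172), (108.93145751953125, 109.4010238647461), 27.70198631286621)
white [119.3 177.5] 5724 320.285888671875 -280.2290954589844 139.55174255371094 ((320.3625183105469, -280.0854187011719), (137.82057189941406, 137.93048095703125), 136.0410919189453)
white [500.6 333.1] 1587 1000.4659423828125 -443.79315185546875 225.3402862548828 ((982.9697265625, -450.72674560546875), (51.77399826049805, 218.2338104248047), 27.940141677856445)
blue [135.   7.] 529 [352.4 -71.8  72. ]
blue [491.5  12.3] 1025 [717.6 -11.5  72. ]
blue [506.9  82.7] 70 [766.  -71.9  72. ]
blue [482.5 102.6] 106 [748.4 -96.6  72. ]
blue [485.  146.9] 92 [ 774.5 -143.7   72. ]
blue [254.6 172.7] 363 [ 505.  -224.4   72. ]
blue [460.2 164.4] 78 [ 754.  -169.4   72. ]
blue [107.7 188.1] 871 [ 323.6 -277.2   72. ]
blue [414.3 280.7] 388 [ 761.7 -343.6   72. ]
red [240.3 141.9] 55 [ 480.4 -195.2   38. ]
red [128.4 215.8] 71 [ 335.7 -330.1   38. ]
```

View pics/w2.png

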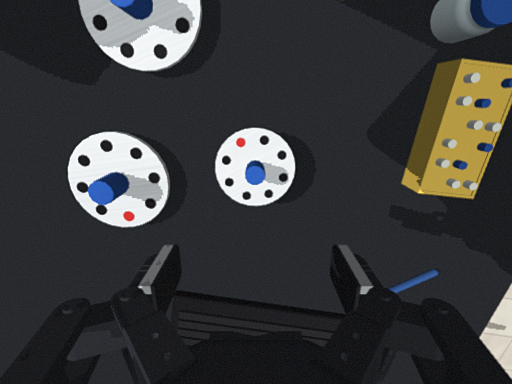

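The small rotor is alone at (254,166) with a measured diameter of 109–111 mm, and its red well is at (240,142). Its centre is about (505, −227). I go down in two stages.

```bash
python3 -c "
from h import *
go(505,-227,120,100)"
```

```text
move [-0.49, -0.17, 13.02] [0.0006, 0.0002, 0.0019] rows 2.606319433771435 0.013309685808776952
```

```bash
python3 -m pendant '[{"translation":[-0.3,-0.1,5],"angular":[0,0,0],"grip":1},{"translation":[-0.5,-0.2,9],"angular":[0,0,0],"grip":1},{"translation":[-0.5,-0.2,13],"angular":[0,0,0],"grip":1},{"translation":[-0.5,-0.2,13],"angular":[0,0,0],"grip":1},{"translation":[-0.5,-0.2,13],"angular":[0,0,0],"grip":1},{"translation":[-0.5,-0.2,13],"angular":[0,0,0],"grip":1}]'
python3 -c "
from h import *
go(505,-227,46,100)"
```

```text
t: 3.5
ee_pos: [505.6, -228.5, 122.4]
eef_rot: [0.002, 0.642, 0.766, 0.0]
ft_force: [-0.7, 0.2, 0.6]
finger_gap: 85.5
finger_force: 0.0
move [0.17, -0.06, 7.64] [0.0029, 0.0023, 0.0013] rows 1.529130830613782 0.02640689158952961
```

```bash
python3 -m pendant '[{"translation":[0.15,0,3],"angular":[0,0,0],"grip":1},{"translation":[0.15,0,5.5],"angular":[0,0,0],"grip":1},{"translation":[0.15,0,7.5],"angular":[0,0,0],"grip":1},{"translation":[0.15,0,7.5],"angular":[0,0,0],"grip":1},{"translation":[0.15,0,7.5],"angular":[0,0,0],"grip":1},{"translation":[0.15,0,7.5],"angular":[0,0,0],"grip":1}]'
python3 -c "
from h import *
go(505,-227,46,100)"
```

```text
t: 4.1
ee_pos: [505.1, -227.4, 46.9]
eef_rot: [0.002, 0.643, 0.766, 0.0]
ft_force: [0.6, 0.2, 0.3]
finger_gap: 85.5
finger_force: 0.0
move [0.05, -0.01, 0.09] [0.0025, 0.0019, 0.0007] rows 0.019903404174045465 0.0213232406609417
```

```bash
python3 -m pendant '[{"translation":[0,0,0],"angular":[0,0,0],"grip":0.4},{"translation":[0,0,0],"angular":[0,0,0],"grip":0.2},{"translation":[0,0,0],"angular":[0,0,0],"grip":0.2},{"translation":[0,0,0],"angular":[0,0,0],"grip":0.2},{"translation":[0,0,0],"angular":[0,0,0],"grip":0.2},{"translation":[0,0,0],"angular":[0,0,0],"grip":0.2},{"translation":[0,0,0],"angular":[0,0,0],"grip":0.2},{"translation":[0,0,0],"angular":[0,0,0],"grip":0.2}]' 20
python3 -m pendant '[{"translation":[0,0,0],"angular":[0,0,0],"grip":0.6},{"translation":[0,0,0],"angular":[0,0,0],"grip":0.6},{"translation":[0,0,0],"angular":[0,0,0.14],"grip":0.6},{"translation":[0,0,0],"angular":[0,0,0.28],"grip":0.6},{"translation":[0,0,0],"angular":[0,0,0.42],"grip":0.6},{"translation":[0,0,0],"angular":[0,0,0.56],"grip":0.6},{"translation":[0,0,0],"angular":[0,0,0.70],"grip":0.6},{"translation":[0,0,0],"angular":[0,0,0.84],"grip":0.6}]'
python3 -m pendant '[{"translation":[0,0,0],"angular":[0,0,0.14],"grip":0.6},{"translation":[0,0,0],"angular":[0,0,0.28],"grip":0.6},{"translation":[0,0,0],"angular":[0,0,0.42],"grip":0.6},{"translation":[0,0,0],"angular":[0,0,0.56],"grip":0.6},{"translation":[0,0,0],"angular":[0,0,0.70],"grip":0.6},{"translation":[0,0,0],"angular":[0,0,0.73],"grip":0.6},{"translation":[0,0,0],"angular":[0,0,0.73],"grip":0.6}]'
```

```text
t: 4.9
ee_pos: [504.2, -227.1, 45.0]
eef_rot: [0.0, 0.643, 0.766, 0.0]
ft_force: [-1.8, 1.0, 5.7]
finger_gap: 25.0
finger_force: 21.5
t: 5.7
ee_pos: [504.0, -226.9, 44.6]
eef_rot: [-0.0, 0.9, 0.435, -0.0]
ft_force: [0.4, 0.4, -1.1]
finger_gap: 51.3
finger_force: 0.0
t: 6.4
ee_pos: [504.1, -227.0, 44.6]
eef_rot: [-0.0, 0.996, 0.089, -0.0]
ft_force: [0.1, -0.4, 0.1]
finger_gap: 51.3
finger_force: 0.0
```

```bash
python3 -m pendant '[{"translation":[0,0,0],"angular":[0,0,0],"grip":0.2},{"translation":[0,0,0],"angular":[0,0,0],"grip":0.2},{"translation":[0,0,0],"angular":[0,0,0],"grip":0.2},{"translation":[0,0,0],"angular":[0,0,0],"grip":0.2},{"translation":[0,0,0],"angular":[0,0,0],"grip":0.2},{"translation":[0,0,0],"angular":[0,0,0],"grip":0.2}]' 35
python3 -c "
from h import *
go(504,-227,44.5,10)"
```

```text
t: 7.0
ee_pos: [504.1, -227.0, 44.9]
eef_rot: [0.0, 0.996, 0.088, 0.0]
ft_force: [-0.6, 1.2, 3.2]
finger_gap: 25.2
finger_force: 34.3
move [-0.01, -0.01, 0.04] [0.0001, -0.0, 0.0016] rows 0.007717932699962951 0.010386655636925913
```

```bash
python3 -m pendant '[{"translation":[0,0,-2],"angular":[0,0,0],"grip":0.2},{"translation":[0,0,-5],"angular":[0,0,0],"grip":0.2},{"translation":[0,0,-8.5],"angular":[0,0,0],"grip":0.2},{"translation":[0,0,-12],"angular":[0,0,0],"grip":0.2},{"translation":[0,0,-15],"angular":[0,0,0],"grip":0.2},{"translation":[0,0,-15],"angular":[0,0,0],"grip":0.2},{"translation":[0,0,-15],"angular":[0,0,0],"grip":0.2}]' 35
python3 -c "
from h import *
go(557.2,170.6,190,20)"
```

```text
t: 7.7
ee_pos: [503.9, -226.9, 194.2]
eef_rot: [-0.0, 0.996, 0.088, -0.0]
ft_force: [-0.5, 0.9, -4.0]
finger_gap: 24.6
finger_force: 35.1
move [12.2, -38.2, 0.42] [-0.0003, 0.0003, -0.1732] rows 8.02122651266714 1.1550595906736159
```

```bash
python3 -m pendant '[{"translation":[1,-3,0],"angular":[0,0,0],"grip":0.2},{"translation":[2.4,-7.5,0],"angular":[0,0,0],"grip":0.2},{"translation":[3.8,-12,0],"angular":[0,0,-0.04],"grip":0.2},{"translation":[5.3,-16.5,0],"angular":[0,0,-0.08],"grip":0.2},{"translation":[6.7,-21,0],"angular":[0,0,-0.12],"grip":0.2},{"translation":[8.2,-25.5,0],"angular":[0,0,-0.17],"grip":0.2},{"translation":[9.6,-30,0],"angular":[0,0,-0.17],"grip":0.2},{"translation":[10.8,-34,0],"angular":[0,0,-0.17],"grip":0.2}]'
python3 -m pendant '[{"translation":[0,0,0],"angular":[0,0,0],"grip":0.2},{"translation":[0,0,0],"angular":[0,0,0],"grip":0.2},{"translation":[0,0,0],"angular":[0,0,0],"grip":0.2}]'
python3 -c "
from h import *
go(557.2,170.6,125,20)"
```

```text
t: 8.5
ee_pos: [550.2, 128.8, 192.6]
eef_rot: [-0.0, 0.985, 0.172, -0.002]
ft_force: [0.6, 0.2, -3.2]
finger_gap: 24.8
finger_force: 35.2
t: 8.8
ee_pos: [550.6, 125.9, 193.5]
eef_rot: [0.0, 0.985, 0.172, -0.001]
ft_force: [0.8, -0.1, -2.4]
finger_gap: 25.1
finger_force: 35.4
move [2.15, -3.98, 6.85] [-0.0002, 0.0021, -0.0039] rows 1.6421132298598367 0.029483437034682623
```

Now I hover over the seat with the key clear of the walls, and check the disc against the drive in the top view.

```bash
python3 -m pendant '[{"translation":[1,-2,0],"angular":[0,0,0],"grip":0.2},{"translation":[2.15,-4,1],"angular":[0,0,0],"grip":0.2},{"translation":[2.15,-4,3],"angular":[0,0,0],"grip":0.2},{"translation":[2.15,-4,5],"angular":[0,0,0],"grip":0.2},{"translation":[2.15,-4,6.8],"angular":[0,0,0],"grip":0.2},{"translation":[2.15,-4,6.8],"angular":[0,0,0],"grip":0.2},{"translation":[2.15,-4,6.8],"angular":[0,0,0],"grip":0.2},{"translation":[2.15,-4,6.8],"angular":[0,0,0],"grip":0.2}]'
python3 - <<'E'
from rig import r
from h import *
s=r.sense();zt=s['ee_pos'][2]-14.7+8
f=r.grab_frame('top');im=f['pixels'];cv2.imwrite('pics/t2.png',cv2.resize(im[140:260,170:300],(650,600),interpolation=2))
print(s['ee_pos'],zt)
f0=__import__('pickle').load(open('f0.pkl','rb'))['top']
# collar ring in first frame
m=mask(f0['pixels'],(0,0,110),(180,60,255))
for c,a,l in blobs(m,60):
    if 215<c[0]<245 and 185<c[1]<215:
        for ct in cv2.findContours(l.astype('uint8'),1,1)[0]:
            if len(ct)>10:
                e=cv2.fitEllipse(plane(f0,ct[:,0],80)[:,:2].astype('f4'));print('ring',np.round(e[0],1),np.round(e[1],1))
m=mask(im,(0,0,130),(180,60,255))
for c,a,l in blobs(m,100):
    if 200<c[0]<260 and 170<c[1]<240:
        ct=max(cv2.findContours(l.astype('uint8'),0,1)[0],key=cv2.contourArea)[:,0]
        e=cv2.fitEllipse(plane(f,ct,zt)[:,:2].astype('f4'));print('disc',c,a,np.round(e[0],1),np.round(e[1],1))
E
```

```text
t: 9.6
ee_pos: [558.2, 171.2, 127.9]
eef_rot: [-0.0, 0.985, 0.172, 0.001]
ft_force: [-0.5, -0.5, -3.7]
finger_gap: 24.8
finger_force: 35.4
[558.21255242 171.15573932 127.92805406] 121.22805405535468
ring [494.4 241.6] [28.9 77.8]
ring [557.7 170.4] [67.5 68.6]
ring [558.8 168.7] [221.2 227.6]
```

View pics/t2.png

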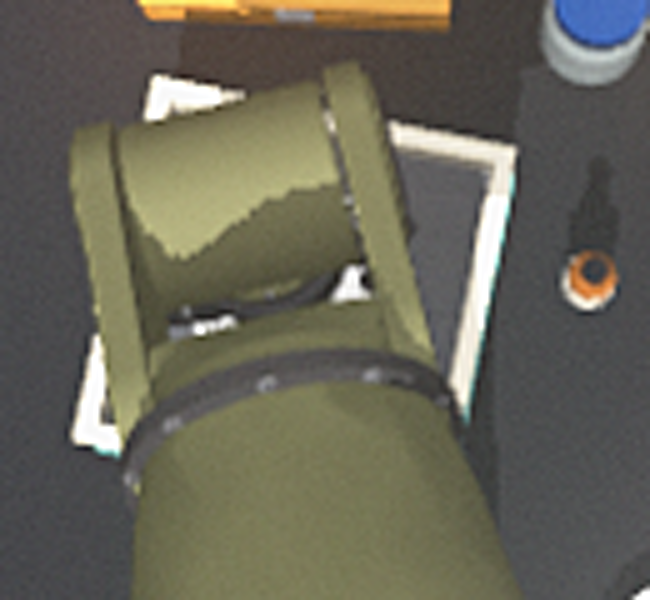

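The top view is blocked by the arm, with the forearm covering the seat. The side camera should see it, so I compare there.

Run:
```python
from rig import r
from h import *;import pickle
s=r.sense();zt=s['ee_pos'][2]-14.7+8
f=r.grab_frame('side');im=f['pixels'];pickle.dump((s,f),open('s2.pkl','wb'))
f0=pickle.load(open('f0.pkl','rb'))['side']
def discs(f,z,lo,box,hi=60):
    for c,a,l in blobs(mask(f['pixels'],(0,0,lo),(180,hi,255)),60):
        if box[0]<c[0]<box[1] and box[2]<c[1]<box[3]:
            ct=max(cv2.findContours(l.astype('uint8'),0,1)[0],key=cv2.contourArea)[:,0]
            ct=cv2.convexHull(ct)[:,0]
            if len(ct)>8:
                e=cv2.fitEllipse(plane(f,ct,z)[:,:2].astype('f4'));print(c.round(1),a,np.round(e[0],1),np.round(e[1],1))
print('rotor f0');discs(f0,38,140,(280,330,250,300))
print('disc now',s['ee_pos'],zt);discs(f,zt,110,(200,290,120,200))
for c,a,l in blobs(mask(f0['pixels'],(10,80,60),(30,255,255)),5):
    if 225<c[0]<260 and 160<c[1]<190: print('brass',c,a,plane(f0,c,78))
a=f0['pixels'][140:230,190:300];b=im[110:230,190:300]
cv2.imwrite('pics/s2.png',np.concatenate([cv2.resize(a,(400,327),interpolation=2),cv2.resize(b,(400,436),interpolation=2)[:327]],1))
```

```text
rotor f0
[305.1 275.7] 1174 [ 501.5 -231.2] [110.1 126.7]
disc now [558.18755572 171.32595304 127.93799238] 121.23799237952338
[216.9 125.9] 408 [598.3 389.1] [ 67.2 206.8]
[244.  182.6] 2834 [517.2  99.7] [252.6 338.8]
brass [238.43589744 173.64102564] 39 [548.1790068  170.05149097  78.        ]
brass [244.88888889 173.66666667] 36 [564.49479907 159.3661565   78.        ]
```

View pics/s2.png

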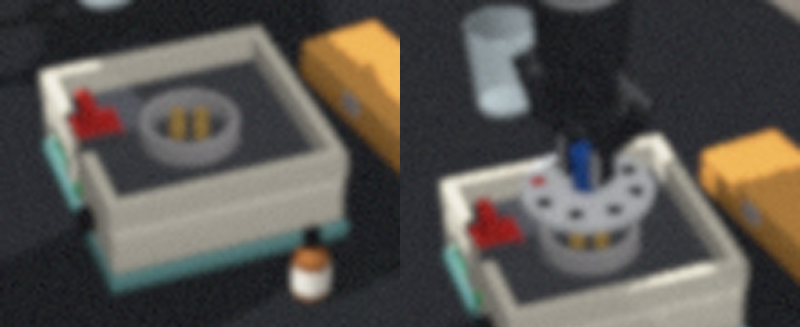

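The side crop shows the rotor held level at (244,165), just above the collar and brass blocks, with the latch open. I lower it until the key meets the drive.

```bash
python3 -c "
from h import *
go(557.3,170.7,105,20)"
```

```text
move [-0.1, 0.04, 2.28] [0.0002, -0.0016, -0.0036] rows 0.4566697601850106 0.026331769102121955
```

```bash
python3 -m pendant '[{"translation":[-0.1,0.04,1],"angular":[0,0,0],"grip":0.2},{"translation":[-0.1,0.04,1.8],"angular":[0,0,0],"grip":0.2},{"translation":[-0.1,0.04,2.2],"angular":[0,0,0],"grip":0.2},{"translation":[-0.1,0.04,2.2],"angular":[0,0,0],"grip":0.2},{"translation":[-0.1,0.04,2.2],"angular":[0,0,0],"grip":0.2},{"translation":[-0.1,0.04,2.2],"angular":[0,0,0],"grip":0.2},{"translation":[-0.1,0.04,2.2],"angular":[0,0,0],"grip":0.2}]'
python3 -c "
from h import *
go(557.3,170.7,100,20)"
```

```text
t: 10.4
ee_pos: [557.0, 170.9, 105.1]
eef_rot: [-0.0, 0.985, 0.172, 0.0]
ft_force: [0.5, 0.2, -3.2]
finger_gap: 24.9
finger_force: 35.4
move [0.02, 0.03, 0.51] [0.0, -0.0005, -0.0033] rows 0.10162911337253062 0.022021815055270233
```

```bash
python3 -m pendant '[{"translation":[0.03,0.03,0.25],"angular":[0,0,0],"grip":0.2},{"translation":[0.03,0.03,0.4],"angular":[0,0,0],"grip":0.2},{"translation":[0.03,0.03,0.55],"angular":[0,0,0],"grip":0.2},{"translation":[0.03,0.03,0.55],"angular":[0,0,0],"grip":0.2},{"translation":[0.03,0.03,0.55],"angular":[0,0,0],"grip":0.2}]'
```

```text
t: 10.9
ee_pos: [557.5, 170.7, 99.6]
eef_rot: [0.0, 0.985, 0.172, 0.0]
ft_force: [0.1, -0.4, 3.2]
finger_gap: 25.1
finger_force: 36.0
```

Contact at about 6.5 N on the drive, key riding on top. Now turn counterclockwise in small steps.

```bash
python3 -m pendant '[{"translation":[0,0,0.05],"angular":[0,0,-0.04],"grip":0.2},{"translation":[0,0,0.1],"angular":[0,0,-0.08],"grip":0.2},{"translation":[0,0,0.1],"angular":[0,0,-0.12],"grip":0.2},{"translation":[0,0,0.1],"angular":[0,0,-0.12],"grip":0.2}]'
```

```text
t: 11.3
ee_pos: [557.3, 170.7, 98.5]
eef_rot: [-0.0, 0.973, 0.231, 0.0]
ft_force: [-0.4, -0.5, 2.9]
finger_gap: 24.8
finger_force: 36.1
```

```bash
sleep 1; python3 -c "
from rig import r;s=r.sense();print(s['ft_force'],s['torque'],s['t'])"
```

```text
[-0.4044163  -0.49353551  2.94588985] [-0.05556192  0.11352631 -0.04764985] 11.3
```

```bash
python3 -m pendant '[{"translation":[0,0,0],"angular":[0,0,-0.04],"grip":0.2},{"translation":[0,0,0],"angular":[0,0,-0.08],"grip":0.2},{"translation":[0,0,0],"angular":[0,0,-0.12],"grip":0.2},{"translation":[0,0,0],"angular":[0,0,-0.12],"grip":0.2}]'; python3 -c "
from rig import r;s=r.sense();print(s['torque'])"
```

```text
t: 11.7
ee_pos: [557.1, 170.6, 97.8]
eef_rot: [-0.0, 0.957, 0.288, -0.0]
ft_force: [1.9, 0.8, -4.1]
finger_gap: 25.0
finger_force: 35.4
[ 0.04034766 -0.33406216 -0.02527308]
```

The force fell from +2.9 to −4.1, so the key has dropped in and I stop turning. Now I lower it home.

```bash
python3 -m pendant '[{"translation":[0,0,0.1],"angular":[0,0,0],"grip":0.2},{"translation":[0,0,0.2],"angular":[0,0,0],"grip":0.2},{"translation":[0,0,0.27],"angular":[0,0,0],"grip":0.2},{"translation":[0,0,0.27],"angular":[0,0,0],"grip":0.2}]'; python3 -c "
from rig import r;s=r.sense();print(s['torque'])"
```

```text
t: 12.1
ee_pos: [557.2, 170.6, 95.4]
eef_rot: [0.0, 0.957, 0.289, -0.0]
ft_force: [2.2, 1.2, -3.8]
finger_gap: 25.1
finger_force: 35.4
[ 0.13046712 -0.38464626 -0.06076678]
```

```bash
python3 -m pendant '[{"translation":[0,0,0.08],"angular":[0,0,0],"grip":0.2},{"translation":[0,0,0.12],"angular":[0,0,0],"grip":0.2},{"translation":[0,0,0.12],"angular":[0,0,0],"grip":0.2},{"translation":[0,0,0.12],"angular":[0,0,0],"grip":0.2}]'
```

```text
t: 12.5
ee_pos: [557.4, 170.7, 94.8]
eef_rot: [-0.0, 0.957, 0.289, 0.0]
ft_force: [-0.3, 1.0, 5.6]
finger_gap: 25.2
finger_force: 36.1
```

Seated, with about 9 N on the seat at TCP height 94.8 (home predicted 94.7). Release and rise.

```bash
python3 -m pendant '[{"translation":[0,0,0],"angular":[0,0,0],"grip":0.5},{"translation":[0,0,0],"angular":[0,0,0],"grip":0.5},{"translation":[0,0,0],"angular":[0,0,0],"grip":0.5},{"translation":[0,0,0],"angular":[0,0,0],"grip":0.5},{"translation":[0,0,-1],"angular":[0,0,0],"grip":0.5},{"translation":[0,0,-3],"angular":[0,0,0],"grip":0.5},{"translation":[0,0,-7],"angular":[0,0,0],"grip":0.5},{"translation":[0,0,-11],"angular":[0,0,0],"grip":0.5}]'
python3 -m pendant '[{"translation":[0,0,-4],"angular":[0,0,0],"grip":0.5},{"translation":[0,0,-8],"angular":[0,0,0],"grip":0.2},{"translation":[0,0,-8],"angular":[0,0,0],"grip":0.0},{"translation":[0,0,-8],"angular":[0,0,0],"grip":0.0},{"translation":[0,0,-8],"angular":[0,0,0],"grip":0.0},{"translation":[0,0,-8],"angular":[0,0,0],"grip":0.0}]'
python3 - <<'E'
from rig import r
from h import *
s=r.sense();f=r.grab_frame('wrist');E_=wristE(s,f);im=f['pixels'];g=r.grab_frame('side')['pixels']
cv2.imwrite('pics/w3.png',np.concatenate([cv2.resize(im,(480,360)),cv2.resize(g[130:220,190:270],(320,360))],1))
m=mask(im,(0,0,110),(180,60,255))
for c,a,l in blobs(m,500):
    ct=cv2.convexHull(max(cv2.findContours(l.astype('uint8'),0,1)[0],key=cv2.contourArea))[:,0]
    if len(ct)>8: e=cv2.fitEllipse(plane(f,ct,88,E_)[:,:2].astype('f4'));print('white',c.round(1),a,np.round(e[0],1),np.round(e[1],1))
for c,a,l in blobs(mask(im,(0,150,60),(8,255,255))|mask(im,(172,150,60),(180,255,255)),20): print('red',c.round(1),a,plane(f,c,118,E_).round(1),plane(f,c,88,E_).round(1))
E
```

```text
t: 13.3
ee_pos: [556.9, 170.6, 206.1]
eef_rot: [-0.0, 0.957, 0.289, -0.0]
ft_force: [-0.2, -0.2, 0.6]
finger_gap: 42.9
finger_force: 0.0
t: 13.9
ee_pos: [556.9, 170.6, 283.2]
eef_rot: [-0.0, 0.957, 0.289, -0.001]
ft_force: [-0.7, -0.3, -0.3]
finger_gap: 0.0
finger_force: 0.0
white [250.  146.3] 14794 [523.9 169.8] [230.8 453.8]
white [401.5 127.8] 902 [709.5  30. ] [52.8 82.7]
white [240.3 241.5] 693 [447.2 117.5] [ 45.8 104.2]
white [412.5 289.7] 1777 [ 527.3 -145.6] [76.8 98.2]
red [ 37.  170.5] 31 [415.6 390.7 118. ] [394.9 407.6  88. ]
red [228.1 181.3] 53 [530.7 192.4 118. ] [521.2 190.   88. ]
red [213.  209.4] 721 [488.7 188.8 118. ] [475.1 186.   88. ]
```

View pics/w3.png

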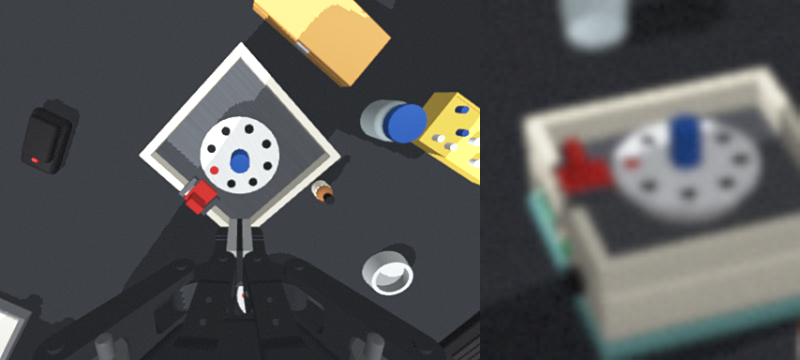

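The rotor sits low on the seat at (240,155), level, with the red latch still open at (200,195) and the bystanders untouched. Now the latch: the centrifuge's x axis lies at about −11.2°. I approach with closed fingers in front of the red grip.

Run:
```python
from h import *;import pickle
f=pickle.load(open('f0.pkl','rb'))['top']
m=mask(f['pixels'],(0,0,140),(180,70,255))
for c,a,l in blobs(m,400):
    if 215<c[0]<240 and 180<c[1]<215:
        ct=np.concatenate(cv2.findContours(l.astype('uint8'),0,1)[0])[:,0]
        print(cv2.minAreaRect(plane(f,ct,86)[:,:2].astype('f4')))
a=np.radians(-11.2);print(np.array([557.3,170.7])-118*np.array([np.cos(a),np.sin(a)]))
go(441.5,193.6,200,-11.2)
```

```text
((557.2481689453125, 170.58724975585938), (203.48643493652344, 203.41928100585938), 78.10983276367188)
[441.54729167 193.61965344]
move [-8.35, -8.3, 8.37] [0.0001, 0.0016, 0.7813] rows 2.8880459077762897 5.211074320708
```

```bash
python3 -m pendant '[{"translation":[-2.5,-2.5,0],"angular":[0,0,0.14],"grip":0},{"translation":[-5,-5,0],"angular":[0,0,0.28],"grip":0},{"translation":[-8.3,-8.3,0],"angular":[0,0,0.42],"grip":0},{"translation":[-8.35,-8.35,2],"angular":[0,0,0.56],"grip":0},{"translation":[-8.35,-8.35,5],"angular":[0,0,0.7],"grip":0},{"translation":[-8.35,-8.35,8.3],"angular":[0,0,0.785],"grip":0},{"translation":[-8.35,-8.35,8.3],"angular":[0,0,0.785],"grip":0},{"translation":[-8.35,-8.35,8.3],"angular":[0,0,0.785],"grip":0}]'
python3 -c "
from h import *
go(441.7,194.2,106,-11.5)"
```

```text
t: 14.8
ee_pos: [441.6, 194.1, 202.0]
eef_rot: [0.0, 0.995, -0.098, -0.0]
ft_force: [0.1, 0.1, 0.3]
finger_gap: 0.4
finger_force: 0.0
move [0.01, -0.01, 9.6] [0.0003, 0.0005, 0.0042] rows 1.9200507249174243 0.028359672869880077
```

```bash
python3 -m pendant '[{"translation":[0,0,4],"angular":[0,0,0],"grip":0},{"translation":[0,0,7],"angular":[0,0,0],"grip":0},{"translation":[0,0,9.5],"angular":[0,0,0],"grip":0},{"translation":[0,0,9.5],"angular":[0,0,0],"grip":0},{"translation":[0,0,9.5],"angular":[0,0,0],"grip":0}]'
python3 - <<'E'
from rig import r
from h import *
g=r.grab_frame('side')['pixels'];cv2.imwrite('pics/s3.png',cv2.resize(g[100:220,170:290],(600,600)))
s=r.sense();print(s['ft_force'])
E
```

```text
t: 15.3
ee_pos: [442.5, 194.4, 108.2]
eef_rot: [-0.0, 0.995, -0.099, 0.001]
ft_force: [-0.3, 0.4, 1.0]
finger_gap: -0.0
finger_force: 0.0
[-0.5044572  -0.33483297 -0.42747141]
```

View pics/s3.png

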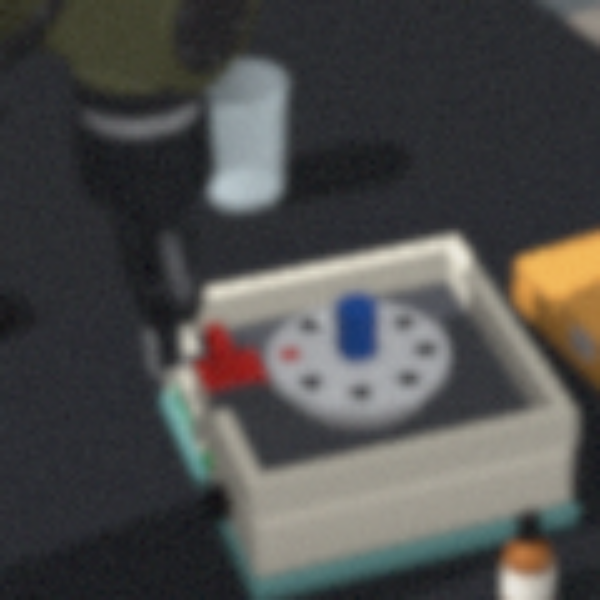

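The fingers are at (165,340), just in front of the red grip at (218,345) and aligned with it. Push forward along tool x.

```bash
python3 -m pendant '[{"translation":[0.5,0,0],"angular":[0,0,0],"grip":0},{"translation":[1.0,0,0],"angular":[0,0,0],"grip":0},{"translation":[1.5,0,0],"angular":[0,0,0],"grip":0},{"translation":[2.0,0,0],"angular":[0,0,0],"grip":0},{"translation":[2.5,0,0],"angular":[0,0,0],"grip":0},{"translation":[3.0,0,0],"angular":[0,0,0],"grip":0},{"translation":[3.0,0,0],"angular":[0,0,0],"grip":0},{"translation":[3.0,0,0],"angular":[0,0,0],"grip":0}]'
python3 -c "
from h import *
p=np.array([557.3,170.7])-79.5*np.array([np.cos(np.radians(11.5)),-np.sin(np.radians(11.5))])
go(*p,106,-11.5)"
```

```text
t: 16.15
ee_pos: [471.0, 188.1, 106.2]
eef_rot: [0.0, 0.995, -0.1, -0.0]
ft_force: [0.3, 0.4, 0.3]
finger_gap: 0.1
finger_force: 0.0
move [0.86, -0.02, 0.02] [0.0001, 0.0, 0.0014] rows 0.17126106387648385 0.009072039580499135
```

```bash
python3 -m pendant '[{"translation":[0.4,0,0],"angular":[0,0,0],"grip":0},{"translation":[0.7,0,0],"angular":[0,0,0],"grip":0},{"translation":[0.85,0,0],"angular":[0,0,0],"grip":0}]'
python3 - <<'E'
from rig import r
from h import *;import pickle
s=r.sense();print(s['ft_force'])
f=r.grab_frame('side');f0=pickle.load(open('f0.pkl','rb'))['side']
for g in(f0,f):
  for c,a,l in blobs(mask(g['pixels'],(0,150,60),(8,255,255))|mask(g['pixels'],(172,150,60),(180,255,255)),40):
    if 200<c[0]<260 and 150<c[1]<200: print('red',c.round(1),a,plane(g,c,102).round(1))
E
```

```text
t: 16.45
ee_pos: [479.4, 186.4, 106.3]
eef_rot: [0.0, 0.995, -0.099, -0.0]
ft_force: [-1.4, -0.3, -0.2]
finger_gap: -0.0
finger_force: 0.8
[-1.37076067 -0.25936215 -0.18346579]
red [215.2 172.1] 99 [478.4 185.1 102. ]
red [222.6 171.3] 74 [498.7 176.8 102. ]
```

```bash
for i in 1 ; do python3 -m pendant '[{"translation":[0.1,0,0],"angular":[0,0,0],"grip":0},{"translation":[0.2,0,0],"angular":[0,0,0],"grip":0},{"translation":[0.2,0,0],"angular":[0,0,0],"grip":0}]'; done
```

```text
t: 16.8
ee_pos: [481.0, 186.1, 106.3]
eef_rot: [0.0, 0.995, -0.099, -0.0]
ft_force: [-3.3, -0.5, -0.0]
finger_gap: 0.1
finger_force: 1.6
```

```bash
python3 -m pendant '[{"translation":[0.1,0,0],"angular":[0,0,0],"grip":0},{"translation":[0.2,0,0],"angular":[0,0,0],"grip":0},{"translation":[0.2,0,0],"angular":[0,0,0],"grip":0}]'
```

```text
t: 17.1
ee_pos: [481.3, 186.0, 106.3]
eef_rot: [0.0, 0.995, -0.099, -0.002]
ft_force: [-18.8, 2.3, 10.6]
finger_gap: -0.4
finger_force: 9.7
```

The force rose sharply without further travel, so the latch is at its stop. Back off and lift away.

```bash
python3 -m pendant '[{"translation":[-1,0,0],"angular":[0,0,0],"grip":0},{"translation":[-3.5,0,0],"angular":[0,0,0],"grip":0},{"translation":[-4,0,-4],"angular":[0,0,0],"grip":0},{"translation":[-6,0,-8.5],"angular":[0,0,0],"grip":0},{"translation":[-10,0,-12],"angular":[0,0,0],"grip":0},{"translation":[-14,0,-15],"angular":[0,0,0],"grip":0},{"translation":[-14,0,-15],"angular":[0,0,0],"grip":0},{"translation":[-14,0,-15],"angular":[0,0,0],"grip":0}]'
python3 - <<'E'
from rig import r
from h import *;import pickle
f=r.grab_frame('top');g=r.grab_frame('side')['pixels'];im=f['pixels']
cv2.imwrite('pics/end.png',np.concatenate([cv2.resize(im[150:250,180:280],(400,400)),cv2.resize(g[130:220,190:280],(400,400))],1))
for c,a,l in blobs(mask(im,(0,150,100),(8,255,255))|mask(im,(172,150,100),(180,255,255)),40): print('red',c,a,plane(f,c,105).round(1))
for c,a,l in blobs(mask(im,(100,120,90),(125,255,255)),20): print('blue',c.round(1),plane(f,c,122).round(1))
E
```

```text
t: 17.9
ee_pos: [345.9, 213.7, 257.2]
eef_rot: [-0.001, 0.995, -0.099, 0.001]
ft_force: [0.1, -0.3, 0.0]
finger_gap: 0.3
finger_force: 0.0
red [224.11445783 218.69879518] 166 [501.2 181.5 105. ]
blue [422.  120.1] [ 758.6 -346.3  122. ]
blue [289.9 139.1] [708.1   7.7 122. ]
blue [228.1 197.1] [555.3 169.9 122. ]
blue [315.  281.6] [340.5 -47.8 122. ]
blue [401.  289.2] [ 319.3 -263.2  122. ]
```

View pics/end.png

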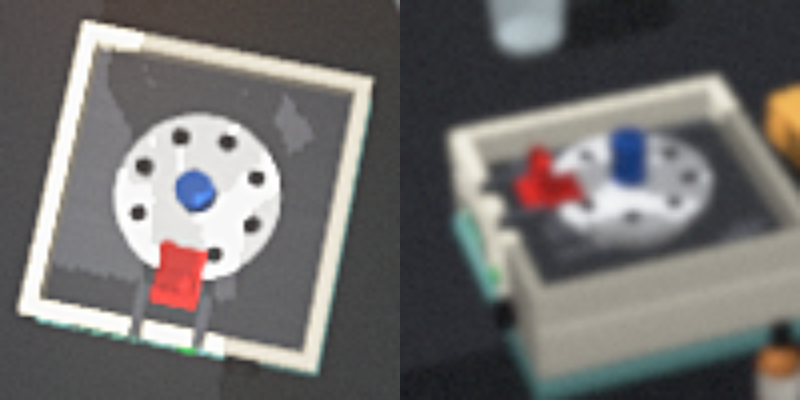

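The latch plate at (180,270) covers the rim. It moved about 22 mm by the red centroid and reached its stop. The rotor is level and centred, and the arm is clear, so I hand it in.

```bash
python3 -c "
from rig import r;print(r.sign_off())"
```

```text
the job is handed in; nothing more can be done
None
```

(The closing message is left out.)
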